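Gauge a salvaged bushing with the caliper

TASK

Measure the brass bushing: roll the caliper's knurled thumbwheel with a fingertip until the jaws are wider than the bushing, stand the bushing gently upright on the bench between the two long jaws, then roll the wheel back until both jaws bear on it with a light gauging touch of about 6 N, leaving no slack and never squeezing hard. Leave it standing there to be read; move the jaw only by its thumbwheel, do not press the wheel harder than about 10 N, and leave the other stock alone.

Things in the scene. Friction and masses are not known exactly. Their poses are not given: they have to be found in the camera images.
- carriage (a joint): opening between the jaws' measuring faces, m, 0 to 0.075; starts narrower than the bushing. Slides with about 4 N friction, stays where left. Driven by the thumbwheel, which rolls on the beam's edge: the fingertip travels 2 mm along the beam per 1 mm of jaw, and the jaw pushes with twice the fingertip's drag less the 4 N of friction (a drag of 5 N gives a touch of 6 N).
- caliper: steel digital caliper lying flat, mid-plane 26 mm up, fixed: its beam's end is held in a small vise. Origin on the bench under the fixed jaw's face, at the beam's jaw-side edge. x: along the long jaws to their tips; y: along the beam to the vise (opening); z up. mm: beam x -20..0, long jaws 5 thick, to x 62; vise y 232..292, x -94..84, top z 36; read-out top z 37
- fixed_jaw: the fixed jaw, steel; origin and axes as for caliper. Its measuring face is the plane y = 0, facing +y; the jaw is 23 mm deep (to -y) near the beam and 6 mm at its tip.
- slider: the sliding jaw with its read-out; axes parallel to caliper's, origin on the bench under its measuring face (its plane y = 0, facing -y) at the beam's edge. The long jaw is 23 mm deep (y) near the beam, 6 mm at its tip; the slider ends at y = 105 mm.
- thumbwheel: knurled steel wheel, 18 mm diameter, 7 mm thick, axis vertical, on the slider at the jaw side of the beam; origin at its centre, 26 mm up, 84 mm to +y of the sliding jaw's face (its axes turn with it). Recessed between two black lugs and cheek plates (36 mm long, y), only 4.5 mm of its rim stand out, to the caliper's +x. Rigid axle; a finger grips the rim with a friction of 0.7 to 1.1
- wheel_rim (a point): the outermost point of the thumbwheel's exposed rim, 26 mm above the bench, 18 mm to the caliper's +x of the beam's edge; it travels with the slider. Press here towards the caliper's -x and drag along the caliper's +y to open or -y to close the jaws. Axes parallel to caliper's.
- fixed_face (a point): point on the fixed jaw's measuring face, 40 mm out from the beam's edge and 26 mm above the bench: the bushing ends up touching the face about here (stood close to it, the jaw need not push it far). Axes parallel to caliper's.
- bushing_center (a point): centre (half-way up) of the brass bushing: plain sleeve, outer diameter 40 mm, bore 32 mm, 70 mm tall, 0.20 to 0.37 kg, so it drags on the bench with 1 to 2.7 N, standing on end; axis z
- bushing: the same bushing; origin at the centre of its underside, z along its axis
- collar: bystander: dark steel collar, 42 mm diameter, 16 mm tall; origin under its centre
- flanged_sleeve: bystander: steel sleeve 26 mm diameter, 30 mm tall, on a 42 mm flange; origin under its centre
- pinion: bystander: dark steel gear, 60 mm diameter, 22 mm tall; origin under its centre
- change_gear: bystander: copper coloured gear, 96 mm diameter, 20 mm tall; origin under its centre
- pulley: bystander: aluminium pulley, 60 mm diameter, 30 mm tall; origin under its centre
- screwdriver: bystander: screwdriver 190 mm long, lying down
- oil_bottle: bystander: amber bottle, 48 mm diameter, 120 mm tall; origin under its centre

How it is judged:
By the outcome, as a careful person would: the job done as asked, in the order asked, and still so for the second after the job is handed in, with the robot touching nothing.
It also fails if it takes over 72 s, if anything falls off the work surface, if the arm or the gripper's body presses on something with over 40 N, if the wrist force passes 120 N, or if a joint passes its speed limit or range.

ROBOT

A 6-joint arm with a two-finger parallel gripper is mounted at the origin on the work surface. World frame = base frame: x ahead of the robot, y to its left, z up, the work surface at z = 0. Lengths are in m, angles in rad, forces in N, time in s.
With the tool pointing down it reaches from about 0.375 to 0.9 m from the base axis. Payload 3.1 kg.
Tool frame: the origin (TCP) lies midway between the tips of the shut fingers; the grasp point (between the pads) lies 19 mm behind it (manip.hold_point_z is the distance from the TCP to the grasp point, in m); z points along the fingers, y is the direction in which the jaws open and shut (so a half turn about z gives the same grasp; the last joint's range is limited). The gripper opens to 85 mm and grips with 20 to 120 N. Pads are 22 mm wide; open, the fingers measure 114 mm over their backs; the gripper's body (76 mm by 85 mm) begins 54 mm behind the grasp point. The pads swing forward as they close: fully open they stand 13 mm farther back than shut.
Start: joints at [-0.178, 0.527, 1.433, -0, 1.181, -0.178], TCP at [0.625, 0, 0.231] pointing down, gripper open.
Joint ranges: [-3.08, 3.08], [-0.75, 2.2], [0.22, 2.44], [-1.43, 4.57], [0, 2.65], [-2.85, 2.85]. Speed limits (rad/s): [2.79, 2.79, 3.14, 3.14, 3.14, 3.14].

INTERFACE

Orientations are given as a unit quaternion [x, y, z, w].
In Python, from station import manip gives the robot as it stands.
- The arm moves only by the tool drive_tool, never from a script. Its argument "motion" is one flat list of numbers, 7 for each row, row after row: the shift along the tool's x, y, z in mm, then the turn, a rotation vector about the tool's x, y, z in degrees, then the finger opening in mm, from 0 to 85.4. A call has 1 to 8 rows; each row is the pose to reach, as a shift and turn from the pose measured when the call began, along the tool's axes at that moment; what a row does not reach only later rows make up. A row lasts 1/8 s, in which the tool goes at most 62.5 mm and 10.7 degrees, less where a joint would pass 70% of its speed; a pose out of reach is approached as far as the arm can. A call with a gripper value outside its range is refused whole. The fingers move at their own pace and stop on an object; "force" is the grip in N (left out, the last holds). Time passes only in rows, so rows that repeat a pose let the fingers close. It gives the time, the measured TCP pose, the force and the opening at its end, in the units of the state.
- manip.sense(): the state, without advancing time (a new reading comes with each control period).
- manip.snapshot(name): name is "scene" or "side" or "wrist"; returns a dict with "color" (480x640x3 uint8, red, green, blue), "fx", "fy", "cx", "cy" (pixels), "view" (4x4, takes a point from world to camera coordinates). Camera axes: x right, y up, looking along -z (the intrinsics and any distortion apply to the point x, -y, -z); pixel columns grow to the right and rows downward; lengths in m; the calibration is good to about 2 mm. The wrist camera is an equidistant fisheye: a pixel r from the principal point sees the ray r / f radians off the axis. A picture is of the moment at which its call begins. There is no depth.
- manip.sign_off(): hands the job in, once; it reports no verdict.
The state is a dict: "t": time; "q": joint angles; "qd": joint speeds; "tau": joint torques, N m; "tcp_pos": TCP position; "tool_rot": TCP orientation; "force": force on the tool from outside, world axes, zero at the start; "ft_torque": the same for the moment, N m; "finger_gap": opening from 0.0 (shut) to 1.0 (fully open).
Only numpy, scipy, OpenCV 4.12 (cv2) and the standard library are available. Lean on these libraries where they do the work, as an engineer would, in place of code of your own. Each camera call takes 0.05 s, during which the arm holds its last target.

## Working session

There is one attempt and no reset: what is moved stays moved. The work goes in short steps, Python scripts to look and compute and a tool call to move; the robot and the scene stay as the last step left them, time stands still between calls to the robot, and variables do not carry over. Pictures are saved under pics/ and viewed, and the job is handed in when it is done.

Besides the shell and the picture viewer there is one more tool, called after "Request:" as name(argument=value, ...) on one line, values as JSON. drive_tool: Moves the arm, as the interface text tells. Its arguments: {"type":"object","properties":{"motion":{"type":"array","items":{"type":"number"}},"force":{"type":"number"}},"required":["motion"]}

```bash
mkdir -p pics; ls
cat > h.py <<'E'
from station import manip
import numpy as np, cv2
from scipy.spatial.transform import Rotation as R
def snap(n,f):
    s=manip.snapshot(n); cv2.imwrite('pics/'+f,s['color'][:,:,::-1]); np.save('pics/'+f+'.npy',s,allow_pickle=True); return s
def load(f): return np.load('pics/'+f+'.npy',allow_pickle=True).item()
def ray(s,u,v,fish=False):
    x=(u-s['cx'])/s['fx'];y=(v-s['cy'])/s['fy']
    if fish:
        r=np.hypot(x,y); k=np.sin(r)/r if r>0 else 1; d=np.array([x*k,-y*k,-np.cos(r)])
    else: d=np.array([x,-y,-1.])
    V=np.array(s['view']); return -V[:3,:3].T@V[:3,3], V[:3,:3].T@d
def onz(s,u,v,z,fish=False):
    o,d=ray(s,u,v,fish); return o+d*(z-o[2])/d[2]
def proj(s,p,fish=False):
    V=np.array(s['view']);c=V[:3,:3]@np.array(p)+V[:3,3]; a=np.array([c[0],-c[1],-c[2]])
    if fish:
        r=np.hypot(a[0],a[1]);th=np.arctan2(r,a[2]);k=th/r if r>0 else 0; return s['cx']+s['fx']*a[0]*k, s['cy']+s['fy']*a[1]*k
    return s['cx']+s['fx']*a[0]/a[2], s['cy']+s['fy']*a[1]/a[2]
def tri(a,pa,b,pb,fa=False,fb=False):
    o1,d1=ray(a,*pa,fa);o2,d2=ray(b,*pb,fb);d1/=np.linalg.norm(d1);d2/=np.linalg.norm(d2)
    t=np.linalg.lstsq(np.c_[d1,-d2],o2-o1,rcond=None)[0];p,q=o1+t[0]*d1,o2+t[1]*d2
    return (p+q)/2,np.linalg.norm(p-q)
E
python3 - <<'E'
from h import *
for n in ['scene','side','wrist']: s=snap(n,n+'1.png'); print(n,s['fx'],s['cx'],s['cy'],np.round(s['view'],3).tolist(),[k for k in s])
print(manip.sense())
E
```

```text
pics
scene 566.7265818729351 320.94857542348734 237.40226970209454 [[-0.518, 0.855, -0.011, 0.275], [-0.481, -0.28, 0.831, 0.194], [0.707, 0.436, 0.557, -1.642], [0.0, 0.0, 0.0, 1.0]] ['color', 'fx', 'fy', 'cx', 'cy', 'view']
side 467.1370364670315 319.14572049153463 240.28393684906015 [[0.758, -0.652, 0.017, -0.403], [0.347, 0.424, 0.837, -0.23], [-0.553, -0.628, 0.548, -0.822], [0.0, 0.0, 0.0, 1.0]] ['color', 'fx', 'fy', 'cx', 'cy', 'view']
wrist 371.64829954431775 318.4923235377848 234.85498793146212 [[1.0, 0.0, -0.003, -0.623], [-0.001, 0.96, -0.281, 0.038], [0.003, 0.281, 0.96, -0.38], [0.0, 0.0, 0.0, 1.0]] ['color', 'fx', 'fy', 'cx', 'cy', 'view']
{'t': 0.15, 'q': array([-1.78499257e-01,  5.28298685e-01,  1.43362788e+00,  1.61306523e-05,
        1.18142021e+00, -1.78481421e-01]), 'qd': array([-6.80826871e-05, -4.49233000e-03, -3.49912026e-03, -5.21670192e-04,
        2.05028471e-03,  1.00043458e-04]), 'tau': array([ 1.17890530e-03, -4.42742836e+01, -1.78276026e+01, -2.15643640e-04,
        5.61750654e-03, -9.84718270e-06]), 'tcp_pos': array([6.24434883e-01, 1.36385369e-04, 2.30523797e-01]), 'tool_rot': array([ 7.07114985e-01,  7.07098034e-01, -4.94086050e-04, -7.24683415e-04]), 'force': array([ 0.41123282,  0.69563537, -0.24262469]), 'ft_torque': array([ 0.01384777,  0.01035235, -0.02198037]), 'finger_gap': 0.9979199774142457}
```

View pics/scene1.png

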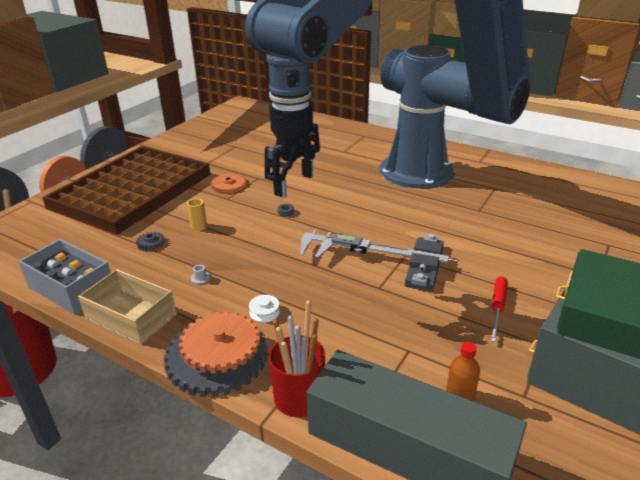

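View pics/side1.png

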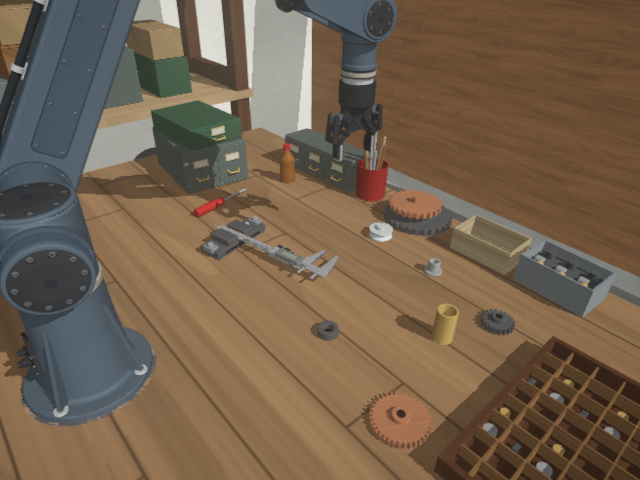

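View pics/wrist1.png

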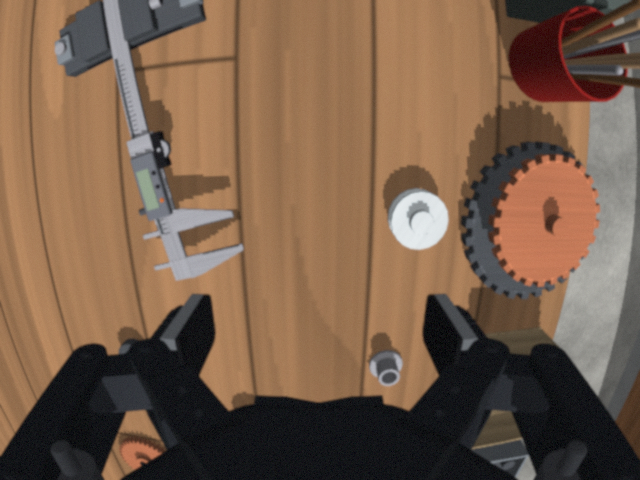

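The scene view has the caliper around (300-450, 235-260), with the vise at (425,262). The bushing is brass and stands upright at (197,215). The wrist view shows the caliper jaws at (230,215) and (240,250), with the thumbwheel near (162,150). I'll zoom in on these.

Run:
```python
import cv2
a=cv2.imread('pics/wrist1.png')[0:290,40:260]; cv2.imwrite('pics/w1c.png',cv2.resize(a,(0,0),fx=2.05,fy=2.05,interpolation=cv2.INTER_CUBIC))
a=cv2.imread('pics/scene1.png')[220:300,290:460]; a=cv2.resize(a,(0,0),fx=4.5,fy=4.5,interpolation=cv2.INTER_CUBIC)
cv2.imwrite('pics/s1c.png',a)
a=cv2.imread('pics/wrist1.png')[120:290,120:250]; cv2.imwrite('pics/w1d.png',cv2.resize(a,(0,0),fx=3.5,fy=3.5,interpolation=cv2.INTER_CUBIC))
```

```text
(no output)
```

View pics/w1d.png

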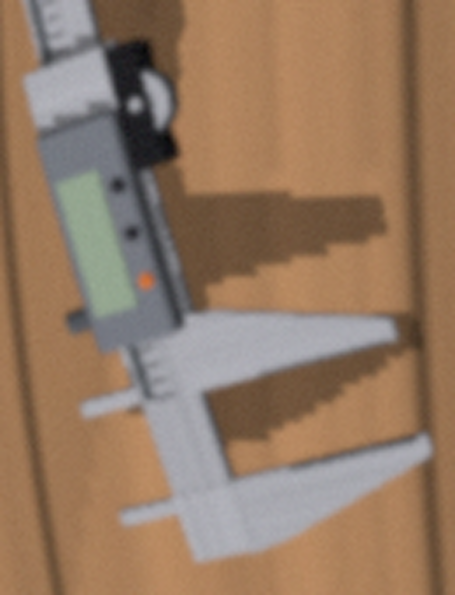

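View pics/w1c.png

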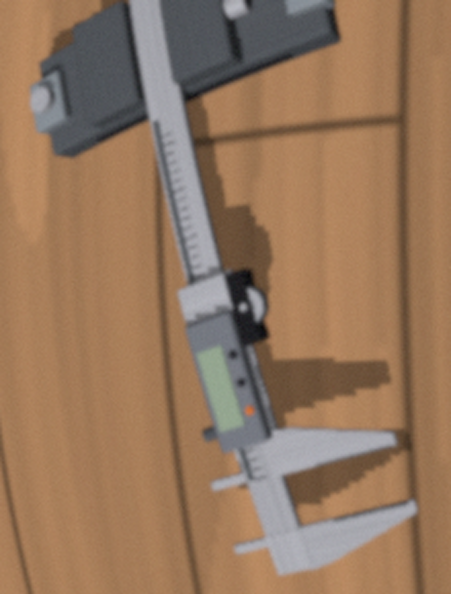

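View pics/s1c.png

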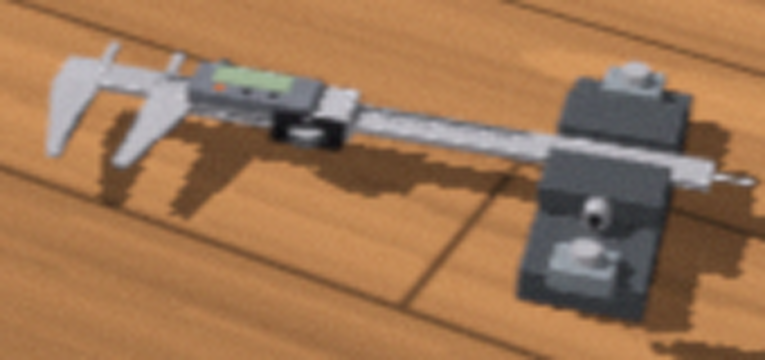

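Run:
```python
from h import *
s=load('wrist1.png')
z=0.0285
P={}
for n,u,v in [('fix_in',186.3,256.6),('fix_tip',242.9,244.3),('sl_in',178.6,232.3),('sl_tip',233.7,217.1),('beam_v',129.3,43.9),('beam_m',40+217/2.05,270/2.05),('wheel',170.9,148.6)]:
    P[n]=onz(s,u,v,z,True); print(n,P[n].round(4))
print('ang face',np.degrees(np.arctan2(*(P['fix_tip']-P['fix_in'])[[1,0]])),'beam',np.degrees(np.arctan2(*(P['beam_v']-P['fix_in'])[[1,0]]))-90, np.linalg.norm(P['fix_tip']-P['fix_in']))
# bushing via colour in scene and side
for n in ['scene1.png','side1.png']:
    t=load(n); hsv=cv2.cvtColor(t['color'],cv2.COLOR_RGB2HSV)
    m=cv2.inRange(hsv,(18,140,60),(30,255,255)); N,l,st,c=cv2.connectedComponentsWithStats(m)
    for i in range(1,N):
        if st[i,4]>80: print(n,st[i],c[i])
a=load('scene1.png');b=load('side1.png')
cv2.imwrite('pics/bc.png',np.hstack([cv2.resize(a['color'][190:240,175:220],(360,400),interpolation=2),cv2.resize(b['color'][295:350,420:470],(360,400),interpolation=2)])[:,:,::-1])
```

```text
fix_in [ 0.487  -0.0542  0.0285]
fix_tip [ 0.5485 -0.0405  0.0285]
sl_in [ 0.4813 -0.0282  0.0285]
sl_tip [ 0.5408 -0.0128  0.0285]
beam_v [0.4343 0.1678 0.0285]
beam_m [0.4529 0.0751 0.0285]
wheel [0.4798 0.0564 0.0285]
ang face 12.538447568740795 beam 13.362585359679827 0.06299282615467164
scene1.png [395  21  16  10 121] [402.57024793  25.34710744]
scene1.png [587  45  21  11 171] [597.3625731   49.73099415]
scene1.png [187 198  20  33 478] [196.39539749 214.00209205]
```

View pics/bc.png

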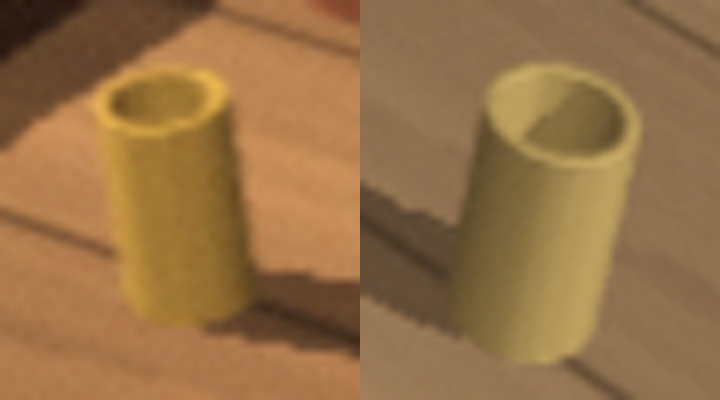

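Run:
```python
from h import *
a=load('scene1.png');b=load('side1.png')
print('bush top tri',tri(a,(195.25,202.5),b,(448.05,310.8)),onz(a,195.25,202.5,.07),onz(b,448.05,310.8,.07))
w=load('wrist1.png');V=np.array(w['view']);print('cam',-V[:3,:3].T@V[:3,3])
```

```text
bush top tri (array([ 0.54620839, -0.34672073,  0.06699512]), np.float64(0.0028266668215541613)) [ 0.54943313 -0.34141984  0.07      ] [ 0.54420999 -0.34934737  0.07      ]
cam [0.62425067 0.07013736 0.37326316]
```

Request:
drive_tool(motion=[10, -45, 25, 0, 0, -4, 85, 20, -90, 50, 0, 0, -8, 85, 30, -135, 70, 0, 0, -11, 85, 41, -177, 80, 0, 0, -13.3, 85, 41, -177, 80, 0, 0, -13.3, 85, 41, -177, 80, 0, 0, -13.3, 85])

```text
t: 0.9
tcp_pos: [0.4488, 0.0409, 0.1512]
tool_rot: [0.621, 0.784, 0.0, 0.0]
force: [0.4, -0.7, 0.3]
finger_gap: 0.992
```

Run:
```python
from h import *
snap('wrist','w2.png'); s=manip.sense(); print(s['t'],s['tcp_pos'],R.from_quat(s['tool_rot']).as_matrix().round(4).tolist(),s['force'],s['finger_gap'])
```

```text
0.95 [0.44943469 0.04072249 0.15134434] [[-0.2298, 0.9732, 0.0015], [0.9732, 0.2298, -0.0002], [-0.0006, 0.0014, -1.0]] [ 0.7109038  -0.12994436  0.04609578] 0.993266097929125
```

View pics/w2.png

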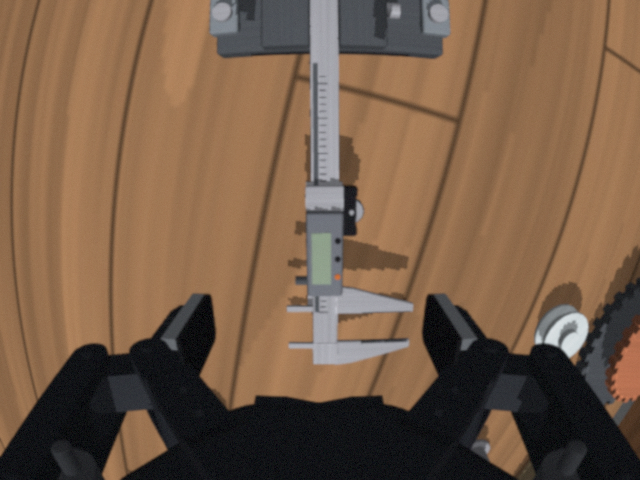

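The wrist view now has the beam running vertically at column 325. The fixed jaw is near row 345, the slider jaw near row 308, and the wheel rim near (364,211). I'll zoom in.

Run:
```python
import cv2
a=cv2.imread('pics/w2.png')[180:370,285:420]; cv2.imwrite('pics/w2c.png',cv2.resize(a,(0,0),fx=4,fy=4,interpolation=cv2.INTER_CUBIC)[:600])
cv2.imwrite('pics/w2d.png',cv2.resize(a,(0,0),fx=4,fy=4,interpolation=cv2.INTER_CUBIC)[400:])
```

```text
(no output)
```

View pics/w2c.png

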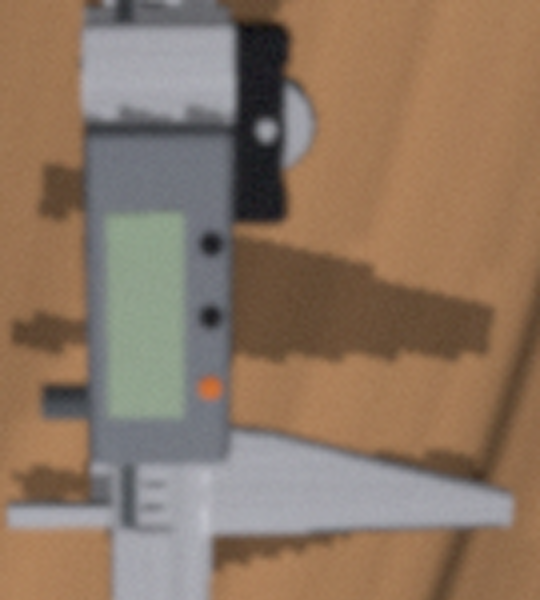

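View pics/w2d.png

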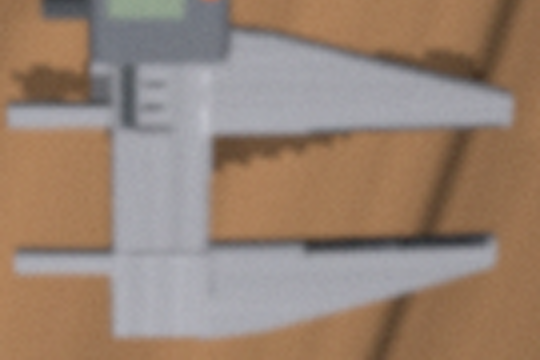

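Run:
```python
from h import *
s=load('w2.png'); z=.0285
P={n:onz(s,u,v,z,True) for n,u,v in [('fi',337,342.5),('ft',408.75,340.75),('si',338,314),('st',413,311.25),('rim',364.25,211.25),('beamtop',339,90)]}
for k in P: print(k,P[k].round(4))
o=P['fi']
for a in (12.9,13.3,13.7):
    A=np.radians(a);ex=np.array([np.cos(A),np.sin(A)]);ey=np.array([-ex[1],ex[0]])
    print(a,{k:(np.array([(P[k]-o)[:2]@ex,(P[k]-o)[:2]@ey])*1e3).round(1).tolist() for k in P})
```

```text
fi [ 0.4864 -0.0548  0.0285]
ft [ 0.5466 -0.0408  0.0285]
si [ 0.4803 -0.0279  0.0285]
st [ 0.5405 -0.0126  0.0285]
rim [0.4782 0.0587 0.0285]
beamtop [0.4393 0.1396 0.0285]
12.9 {'fi': [0.0, 0.0], 'ft': [61.7, 0.2], 'si': [0.0, 27.6], 'st': [62.1, 29.1], 'rim': [17.3, 112.4], 'beamtop': [-2.5, 200.0]}
13.3 {'fi': [0.0, 0.0], 'ft': [61.7, -0.2], 'si': [0.2, 27.6], 'st': [62.3, 28.7], 'rim': [18.1, 112.3], 'beamtop': [-1.2, 200.0]}
13.7 {'fi': [0.0, 0.0], 'ft': [61.7, -0.7], 'si': [0.4, 27.6], 'st': [62.5, 28.2], 'rim': [18.9, 112.2], 'beamtop': [0.2, 200.0]}
```

Request:
drive_tool(motion=[2, 0, 45, 0, 0, 0, 85.4, 2, 0, 90, 0, 0, 0, 85.4, 2, -1, 125, 0, 0, 0, 85.4, 2, -2, 142, 0, 0, 0, 85.4, 2, -3, 145, 0, 0, 0, 85.4, 2, -3, 145, 0, 0, 0, 85.4])

```text
t: 1.7
tcp_pos: [0.4475, 0.0416, 0.0065]
tool_rot: [0.621, 0.784, 0.001, 0.001]
force: [-0.3, -0.3, 1.3]
finger_gap: 1.002
```

```bash
cat >> h.py <<'E'
O=np.array([.4864,-.0548]);A=np.radians(13.3);EX=np.array([np.cos(A),np.sin(A)]);EY=np.array([-EX[1],EX[0]])
def cal(p): d=np.array(p)[:2]-O; return np.array([d@EX,d@EY])*1e3
def st():
    s=manip.sense();f=s['force'];print('t',round(s['t'],2),'cal',cal(s['tcp_pos']).round(2),'z',round(s['tcp_pos'][2]*1e3,2),'Fcal',np.round([f[:2]@EX,f[:2]@EY,f[2]],2),'gap',round(s['finger_gap'],3))
E
python3 - <<'E'
from h import *
st(); snap('wrist','w3.png'); st(); snap('side','sd3.png');st()
cv2.imwrite('pics/sd3c.png',cv2.resize(load('sd3.png')['color'][200:300,180:360],(720,400))[:,:,::-1])
E
```

```text
t 1.7 cal [-15.68 102.81] z 6.48 Fcal [-0.38 -0.23  1.28] gap 1.002
t 1.75 cal [-15.64 102.85] z 6.85 Fcal [-0.   -0.3  -0.25] gap 1.005
t 1.8 cal [-15.69 102.89] z 7.06 Fcal [-0.08  0.15  0.36] gap 1.002
```

View pics/w3.png

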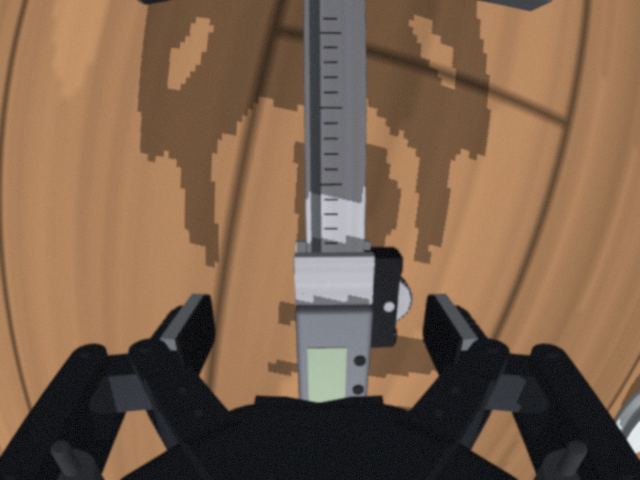

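View pics/sd3c.png

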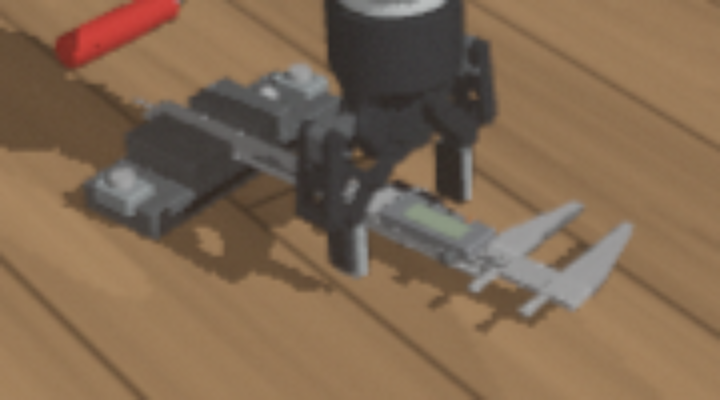

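The wrist view has the wheel at (403,300), between the +x pad at (430,310) and the beam. The side view shows the fingers straddling the caliper with nothing touching. I'll ease in and feel for contact.

Request:
drive_tool(motion=[0, -3, 0, 0, 0, 0, 85.4, 0, -5.5, 0, 0, 0, 0, 85.4, 0, -6.5, 0, 0, 0, 0, 85.4, 0, -6.5, 0, 0, 0, 0, 85.4])

```text
t: 2.3
tcp_pos: [0.441, 0.0402, 0.0072]
tool_rot: [0.621, 0.784, 0.001, 0.002]
force: [0.7, 0.2, -0.5]
finger_gap: 1.001
```

Run:
```python
from h import *
st(); snap('wrist','w4.png'); st(); cv2.imwrite('pics/w4c.png',cv2.resize(load('w4.png')['color'][220:400,290:490],(800,600*6//5*1))[:600,:,::-1])
```

```text
t 2.3 cal [-22.3 102.9] z 7.15 Fcal [ 0.72  0.05 -0.51] gap 1.001
t 2.35 cal [-22.2  102.87] z 7.1 Fcal [-0.1  -0.04 -0.44] gap 1.001
```

View pics/w4c.png

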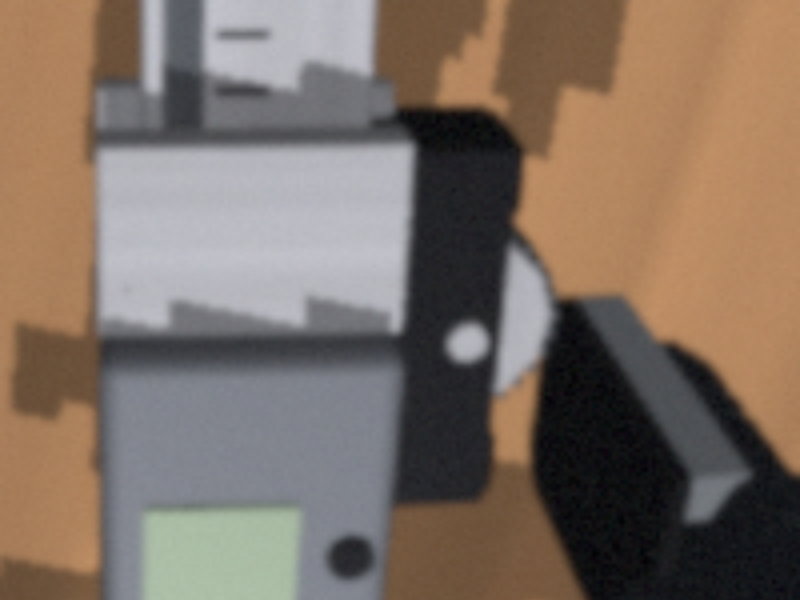

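The pad's leading edge sits just beyond the rim's apex, nearly touching. I'll feel inward.

Request:
drive_tool(motion=[0.5, -0.6, 0, 0, 0, 0, 85.4, 0.5, -1.0, 0, 0, 0, 0, 85.4, 0.5, -1.0, 0, 0, 0, 0, 85.4])

```text
t: 2.72
tcp_pos: [0.44, 0.0405, 0.007]
tool_rot: [0.621, 0.784, 0.001, 0.002]
force: [0.4, 0.3, 0.2]
finger_gap: 1.002
```

```bash
python3 -c "
from h import *
st()"
```

```text
t 2.73 cal [-23.26 103.41] z 7.05 Fcal [0.41 0.21 0.19] gap 1.002
```

Request:
drive_tool(motion=[0, -0.4, 0, 0, 0, 0, 85.4, 0, -0.8, 0, 0, 0, 0, 85.4, 0, -0.8, 0, 0, 0, 0, 85.4])

```text
t: 3.1
tcp_pos: [0.4391, 0.0403, 0.007]
tool_rot: [0.621, 0.784, 0.001, 0.002]
force: [-0.1, -0.4, 0.4]
finger_gap: 1.001
```

```bash
python3 -c "
from h import *
st()"
```

```text
t 3.1 cal [-24.12 103.44] z 7.02 Fcal [-0.23 -0.41  0.38] gap 1.001
```

Request:
drive_tool(motion=[0, -0.3, 0, 0, 0, 0, 85.4, 0, -0.6, 0, 0, 0, 0, 85.4, 0, -0.6, 0, 0, 0, 0, 85.4])

```text
t: 3.48
tcp_pos: [0.4387, 0.0402, 0.0071]
tool_rot: [0.621, 0.784, 0.001, 0.002]
force: [-0.1, 0.4, 0.4]
finger_gap: 0.999
```

```bash
python3 -c "
from h import *
st()"
```

```text
t 3.48 cal [-24.62 103.39] z 7.05 Fcal [0.01 0.39 0.39] gap 0.999
```

Request:
drive_tool(motion=[0, -0.3, 0, 0, 0, 0, 85.4, 0, -0.6, 0, 0, 0, 0, 85.4, 0, -0.6, 0, 0, 0, 0, 85.4])

```text
t: 3.85
tcp_pos: [0.4386, 0.04, 0.0071]
tool_rot: [0.621, 0.784, 0.001, 0.002]
force: [1.4, 1.6, -0.6]
finger_gap: 0.998
```

```bash
python3 -c "
from h import *
st()"
```

```text
t 3.85 cal [-24.75 103.27] z 7.07 Fcal [ 1.77  1.2  -0.57] gap 0.998
```

Request:
drive_tool(motion=[0, -0.5, 0, 0, 0, 0, 85.4, 0, -1.2, 0, 0, 0, 0, 85.4, 0, -1.2, 0, 0, 0, 0, 85.4])

```text
t: 4.22
tcp_pos: [0.4385, 0.0397, 0.0071]
tool_rot: [0.621, 0.784, 0.002, 0.003]
force: [3.7, 2.4, -1.5]
finger_gap: 1.0
```

```bash
python3 -c "
from h import *
st()"
```

```text
t 4.22 cal [-24.91 102.96] z 7.08 Fcal [ 4.16  1.44 -1.51] gap 1.0
```

Request:
drive_tool(motion=[0, -1.5, 0, 0, 0, 0, 85.4, 0.5, -1.7, 0, 0, 0, 0, 85.4, 1.5, -1.7, 0, 0, 0, 0, 85.4, 2.5, -1.7, 0, 0, 0, 0, 85.4, 3.5, -1.7, 0, 0, 0, 0, 85.4, 4.5, -1.7, 0, 0, 0, 0, 85.4])

```text
t: 4.97
tcp_pos: [0.4378, 0.043, 0.0071]
tool_rot: [0.621, 0.784, 0.003, 0.005]
force: [5.1, -1.8, -3.6]
finger_gap: 1.002
```

Run:
```python
from h import *
st(); snap('wrist','w5.png'); st(); cv2.imwrite('pics/w5c.png',cv2.resize(load('w5.png')['color'][220:400,290:490],(800,600*6//5*1))[:600,:,::-1])
```

```text
t 4.97 cal [-24.83 106.38] z 7.05 Fcal [ 4.54 -2.96 -3.62] gap 1.002
t 5.03 cal [-24.81 106.48] z 7.06 Fcal [ 4.95 -1.33 -3.73] gap 1.002
```

View pics/w5c.png

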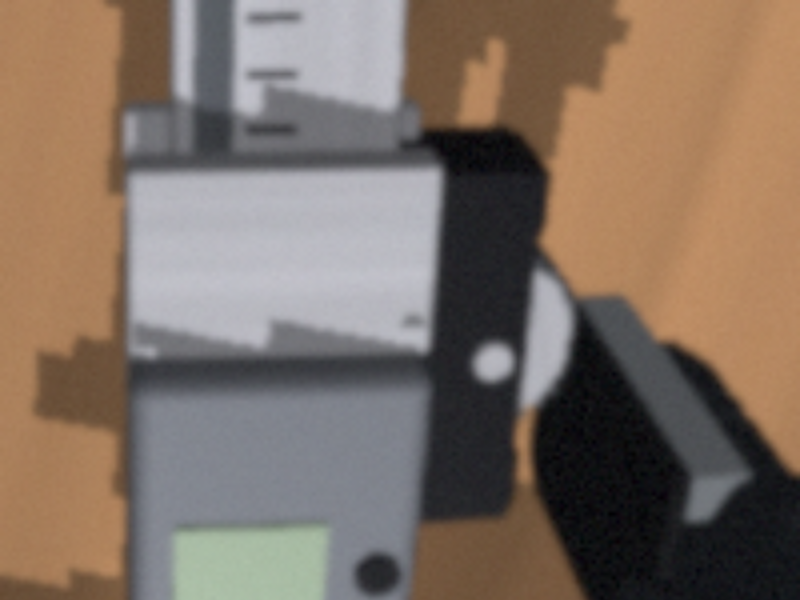

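```bash
cat >> h.py <<'E'
def tilt():
    s=manip.sense();Rm=R.from_quat(s['tool_rot'])
    ex=np.array([EY[0],EY[1],0]);ey=np.array([EX[0],EX[1],0]);G=R.from_matrix(np.c_[ex,ey,[0,0,-1]])
    print('turn to nominal (tool deg)',np.degrees((Rm.inv()*G).as_rotvec()).round(2))
E
python3 -c "
from h import *
tilt()"
```

```text
turn to nominal (tool deg) [ 0.59  0.24 -0.07]
```

Request:
drive_tool(motion=[0.5, -1.6, 0, 0.6, 0.2, 0, 85.4, 2, -1.6, 0, 0.6, 0.2, 0, 85.4, 3.5, -1.6, 0, 0.6, 0.2, 0, 85.4, 5, -1.6, 0, 0.6, 0.2, 0, 85.4, 6.5, -1.6, 0, 0.6, 0.2, 0, 85.4, 8, -1.6, 0, 0.6, 0.2, 0, 85.4])

```text
t: 5.78
tcp_pos: [0.4359, 0.0502, 0.0072]
tool_rot: [0.621, 0.784, 0.001, 0.002]
force: [5.5, -0.6, -1.7]
finger_gap: 1.002
```

```bash
python3 -c "
from h import *
st();tilt()"
```

```text
t 5.78 cal [-24.98 113.75] z 7.18 Fcal [ 5.25 -1.84 -1.68] gap 1.002
turn to nominal (tool deg) [ 0.18  0.12 -0.1 ]
```

Request:
drive_tool(motion=[1.5, -1.5, 0, 0.4, 0.1, 0, 85.4, 3, -1.5, 0, 0.4, 0.1, 0, 85.4, 4.5, -1.5, 0, 0.4, 0.1, 0, 85.4, 6, -1.5, 0, 0.4, 0.1, 0, 85.4, 7.5, -1.5, 0, 0.4, 0.1, 0, 85.4, 9, -1.5, 0, 0.4, 0.1, 0, 85.4, 10.5, -1.5, 0, 0.4, 0.1, 0, 85.4, 12, -1.5, 0, 0.4, 0.1, 0, 85.4])

```text
t: 6.78
tcp_pos: [0.4332, 0.0612, 0.0073]
tool_rot: [0.621, 0.784, -0.001, 0.0]
force: [5.8, -1.1, -1.0]
finger_gap: 0.997
```

Run:
```python
from h import *
st();tilt(); snap('wrist','w6.png'); cv2.imwrite('pics/w6c.png',cv2.resize(load('w6.png')['color'][220:400,290:490],(800,600*6//5*1))[:600,:,::-1])
```

```text
t 6.78 cal [-25.09 125.11] z 7.34 Fcal [ 5.38 -2.42 -1.  ] gap 0.997
turn to nominal (tool deg) [-0.05  0.09 -0.12]
```

View pics/w6c.png

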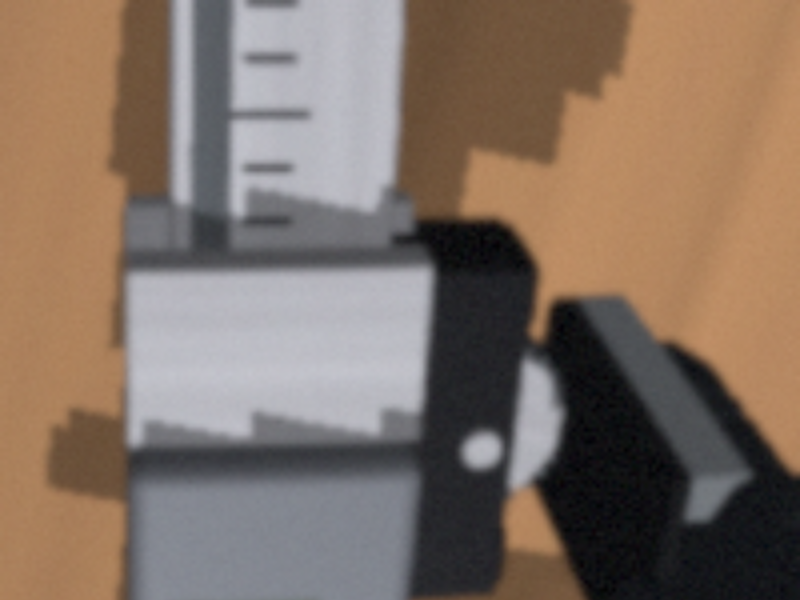

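Request:
drive_tool(motion=[1.5, -1.5, 0, 0.1, 0, -0.1, 85.4, 3, -1.5, 0, 0.1, 0, -0.1, 85.4, 4.5, -1.5, 0, 0.1, 0, -0.1, 85.4, 6, -1.5, 0, 0.1, 0, -0.1, 85.4, 7.5, -1.5, 0, 0.1, 0, -0.1, 85.4, 9, -1.5, 0, 0.1, 0, -0.1, 85.4, 10.5, -1.5, 0, 0.1, 0, -0.1, 85.4, 12, -1.5, 0, 0.1, 0, -0.1, 85.4])

```text
t: 7.82
tcp_pos: [0.4305, 0.0723, 0.0074]
tool_rot: [0.621, 0.784, -0.001, 0.001]
force: [5.8, -1.5, -2.5]
finger_gap: 1.003
```

```bash
python3 -c "
from h import *
st();tilt()"
```

```text
t 7.83 cal [-25.11 136.59] z 7.37 Fcal [ 5.3  -2.74 -2.49] gap 1.003
turn to nominal (tool deg) [ 0.03  0.15 -0.02]
```

Request:
drive_tool(motion=[0, 2, 0, 0, 0, 0, 85.4, -3, 5, 0, 0, 0, 0, 85.4, -9, 5, 0, 0, 0, 0, 85.4, -17, 4, 0, 0, 0, 0, 85.4, -17, 2, 0, 0, 0, 0, 85.4, -17, 2, 0, 0, 0, 0, 85.4])

```text
t: 8.57
tcp_pos: [0.4358, 0.0561, 0.0074]
tool_rot: [0.621, 0.784, -0.001, 0.001]
force: [0.8, 0.8, -0.5]
finger_gap: 1.001
```

Run:
```python
from h import *
st();tilt(); snap('wrist','w7.png'); cv2.imwrite('pics/w7c.png',cv2.resize(load('w7.png')['color'][220:400,290:490],(800,600*6//5*1))[:600,:,::-1])
```

```text
t 8.57 cal [-23.74 119.56] z 7.39 Fcal [ 0.97  0.6  -0.54] gap 1.001
turn to nominal (tool deg) [-0.02  0.13 -0.05]
```

View pics/w7c.png

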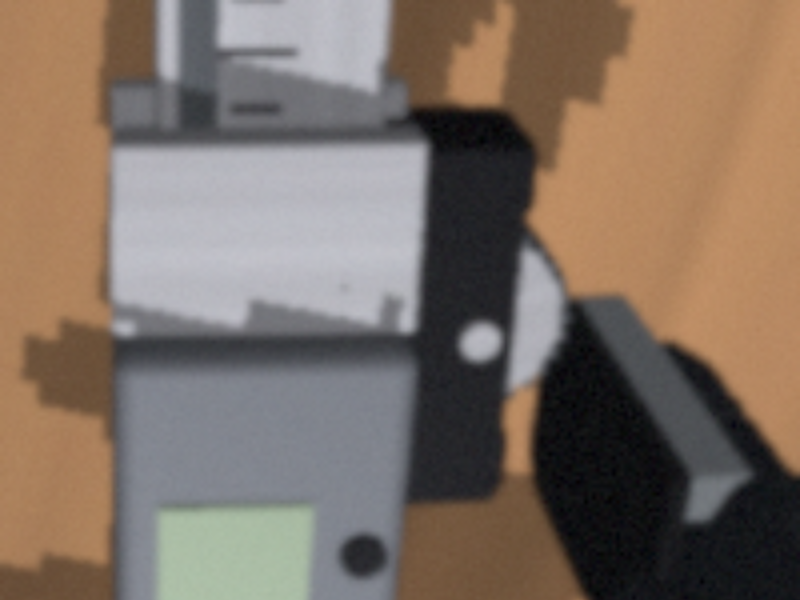

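Request:
drive_tool(motion=[0.5, -1.2, 0, 0, 0, 0, 85.4, 1, -2.4, 0, 0.2, 0, 0, 85.4, 2, -2.5, 0, 0.3, 0, 0, 85.4, 3.5, -2.5, 0, 0.3, 0, 0, 85.4, 5, -2.5, 0, 0.3, 0, 0, 85.4, 6.5, -2.5, 0, 0.3, 0, 0, 85.4, 8, -2.5, 0, 0.3, 0, 0, 85.4, 9.5, -2.5, 0, 0.3, 0, 0, 85.4])

```text
t: 9.62
tcp_pos: [0.4323, 0.0649, 0.0075]
tool_rot: [0.621, 0.784, -0.002, 0.0]
force: [4.2, -1.3, -0.2]
finger_gap: 1.001
```

```bash
python3 -c "
from h import *
st();tilt()"
```

```text
t 9.62 cal [-25.14 128.93] z 7.49 Fcal [ 3.82 -2.26 -0.16] gap 1.001
turn to nominal (tool deg) [-0.2   0.18 -0.04]
```

Request:
drive_tool(motion=[0, 2, 0, 0, 0, 0, 85.4, 0, 8, 0, 0, 0, 0, 85.4, 0, 8, -50, 0, 0, 0, 85.4, 0, 8, -100, 0, 0, 0, 85.4, 0, 8, -120, 0, 0, 0, 85.4, 0, 8, -120, 0, 0, 0, 85.4])

```text
t: 10.38
tcp_pos: [0.4401, 0.0674, 0.1284]
tool_rot: [0.621, 0.784, -0.002, 0.001]
force: [1.1, 0.1, -0.8]
finger_gap: 1.003
```

Run:
```python
from h import *
st();tilt(); snap('wrist','w8.png'); a=load('w8.png')['color'][180:480,240:480]; cv2.imwrite('pics/w8c.png',cv2.resize(a,(480*1,600))[:,:,::-1])
```

```text
t 10.38 cal [-16.91 129.6 ] z 128.45 Fcal [ 1.12 -0.19 -0.82] gap 1.003
turn to nominal (tool deg) [-0.14  0.2  -0.01]
```

View pics/w8c.png

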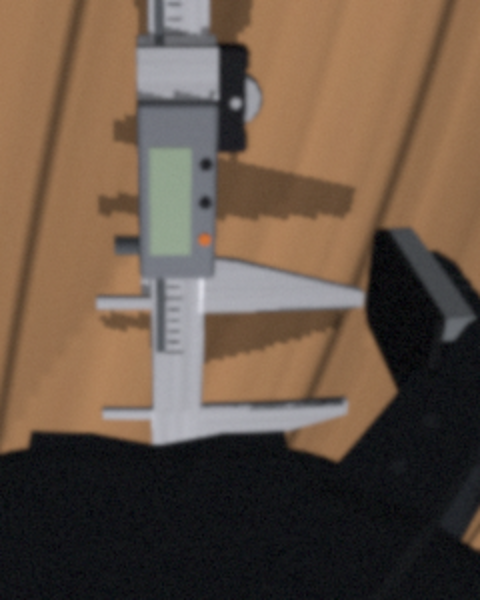

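Run:
```python
from h import *
s=load('w8.png')
for n,u,v in [('fi',341.5,384.5),('ft',413,382),('si',341.5,337),('st',422,333),('rim',371.3,229)]: print(n,cal(onz(s,u,v,.0285,True)).round(1))
s=manip.sense();print(s['tcp_pos'],np.degrees(s['q']).round(1), np.hypot(.546,.347))
```

```text
fi [ 0.9 -0.4]
ft [61.4 -0.7]
si [-0.6 47.1]
st [62.6 48.7]
rim [ 17.9 132.6]
[0.43951069 0.06742335 0.12745003] [ -5.6  27.1 113.   -0.4  40.1 -18.6] 0.6469350817508662
```

Request:
drive_tool(motion=[-40, 1, -30, 0, 0, 0, 85.4, -90, 2, -40, 0, 0, 0, 85.4, -145, 4, -40, 0, 0, 0, 85.4, -200, 5, -40, 0, 0, 0, 85.4, -255, 6, -40, 0, 0, 0, 85.4, -310, 8, -40, 0, 0, 0, 85.4, -350, 8, -40, 0, 0, 0, 85.4, -367, 8, -40, 0, 0, 0, 85.4])

```text
t: 11.42
tcp_pos: [0.531, -0.2892, 0.1659]
tool_rot: [0.621, 0.783, -0.003, -0.002]
force: [-0.4, 0.4, -0.1]
finger_gap: 1.001
```

Request:
drive_tool(motion=[0, 0, 0, 0, 0, 0, 85.4, 0, 0, 0, 0, 0, 0, 85.4])

```text
t: 11.68
tcp_pos: [0.5299, -0.287, 0.1648]
tool_rot: [0.621, 0.784, -0.002, -0.004]
force: [0.1, -1.0, -0.7]
finger_gap: 1.004
```

Run:
```python
from h import *
st();tilt(); print(manip.sense()['tcp_pos']); snap('wrist','w9.png')
```

```text
t 11.68 cal [ -11.11 -235.98] z 164.81 Fcal [-0.09 -1.   -0.71] gap 1.004
turn to nominal (tool deg) [-0.52 -0.22 -0.09]
[ 0.52987753 -0.2870026   0.16481482]
```

View pics/w9.png

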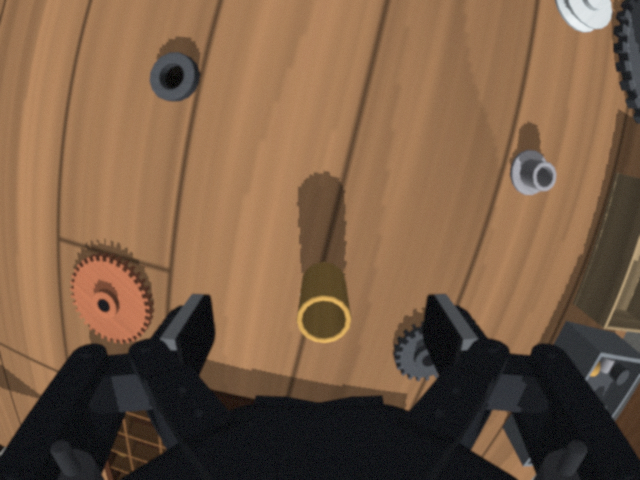

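Run:
```python
from h import *
s=load('w9.png'); im=s['color']; hsv=cv2.cvtColor(im,cv2.COLOR_RGB2HSV)
m=cv2.inRange(hsv[285:350,290:360],(18,120,120),(32,255,255)); c=np.vstack([k for k in cv2.findContours(m,cv2.RETR_EXTERNAL,2)[0] if len(k)>15]).reshape(-1,2)
print(c.min(0)+[290,285],c.max(0)+[290,285])
# edge points of top rim -> plane .07, fit circle
pts=[onz(s,u,v,.07,True) for u,v in [(298,319),(350,319),(324,342),(305,334),(343,334)]]
P=np.array(pts)[:,:2]; sol=np.linalg.lstsq(np.c_[2*P,np.ones(len(P))],(P**2).sum(1),rcond=None)[0]; print('c',sol[:2],'r',np.sqrt(sol[2]+sol[:2]@sol[:2]))
b=sol[:2]; t=manip.sense()['tcp_pos'][:2]; print('tool dx,dy mm',(b-t)@EY*1e3,(b-t)@EX*1e3)
pin=onz(s,418,352,.022,True)[:2]; print('pinion rel bushing tool',(pin-b)@EY*1e3,(pin-b)@EX*1e3)
```

```text
[297 295] [350 342]
c [ 0.54650776 -0.34822517] r 0.018834382679740008
tool dx,dy mm -63.36263054222802 1.8367826947063468
pinion rel bushing tool -63.56880140341826 88.63469590115781
```

Request:
drive_tool(motion=[-40, 1.2, 0, -0.3, -0.1, 0, 85.4, -63, 1.8, 20, -0.5, -0.2, 0, 85.4, -63.4, 1.8, 60, -0.5, -0.2, 0, 85.4, -63.4, 1.8, 95, -0.5, -0.2, 0, 85.4, -63.4, 1.8, 115, -0.5, -0.2, 0, 85.4, -63.4, 1.8, 125, -0.5, -0.2, 0, 85.4, -63.4, 1.8, 125, -0.5, -0.2, 0, 85.4])

```text
t: 12.6
tcp_pos: [0.5455, -0.3478, 0.0402]
tool_rot: [0.621, 0.784, -0.0, 0.0]
force: [0.3, -0.9, 0.4]
finger_gap: 0.998
```

Run:
```python
from h import *
st();tilt(); print(manip.sense()['tcp_pos']); s=snap('wrist','w10.png'); t=snap('side','sd10.png'); cv2.imwrite('pics/c10.png',np.hstack([cv2.resize(s['color'][240:420,200:440],(480,360)),cv2.resize(t['color'][220:360,380:500],(309,360))])[:,:,::-1])
```

```text
t 12.6 cal [  -9.88 -298.75] z 40.15 Fcal [ 0.06 -0.92  0.38] gap 0.998
turn to nominal (tool deg) [ 0.01  0.02 -0.03]
[ 0.54551259 -0.34780875  0.04015227]
```

View pics/c10.png

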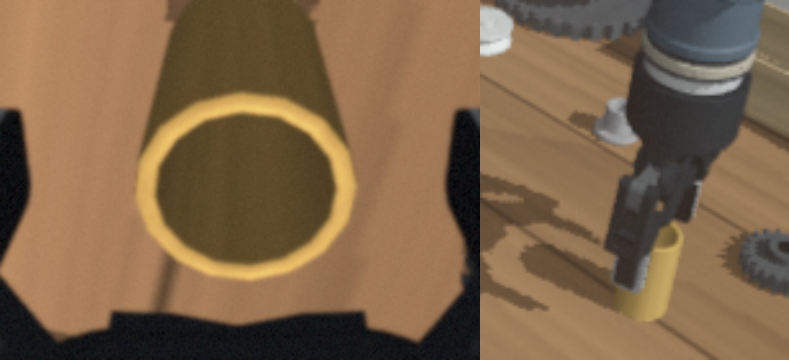

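Run:
```python
from h import *
s=load('w10.png')
L=[(136/2+200,187/2+240),(354/2+200,187/2+240),(245/2+200,280/2+240),(245/2+200,93/2+240)]
P=np.array([onz(s,u,v,.07,True)[:2] for u,v in L]); sol=np.linalg.lstsq(np.c_[2*P,np.ones(4)],(P**2).sum(1),rcond=None)[0]
b=sol[:2];print(b,np.sqrt(sol[2]+b@b)); t=manip.sense()['tcp_pos'][:2];print((b-t)@EY*1e3,(b-t)@EX*1e3)
```

```text
[ 0.54627863 -0.34818557] 0.019580826670352706
0.366335445113545 0.26043779128991795
```

Request:
drive_tool(motion=[0.4, 0.2, 0, 0, 0, 0, 60, 0.4, 0.2, 0, 0, 0, 0, 45, 0.4, 0.2, 0, 0, 0, 0, 38, 0.4, 0.2, 0, 0, 0, 0, 30, 0.4, 0.2, 0, 0, 0, 0, 30, 0.4, 0.2, 0, 0, 0, 0, 30], force=30)

```text
t: 13.45
tcp_pos: [0.5466, -0.3485, 0.042]
tool_rot: [0.621, 0.784, -0.0, 0.002]
force: [0.2, 0.2, 5.3]
finger_gap: 0.457
```

Run:
```python
from h import *
st();tilt(); print(manip.sense()['tcp_pos'])
```

```text
t 13.45 cal [  -9.   -299.66] z 42.02 Fcal [0.29 0.18 5.34] gap 0.457
turn to nominal (tool deg) [ 0.12  0.19 -0.05]
[ 0.54657344 -0.34849357  0.04201678]
```

Request:
drive_tool(motion=[0, 0, -20, 0, 0, 0, 30, 5, 0, -60, 0, 0, 0, 30, 50, 10, -75, 0, 0, 0, 30, 105, 20, -75, 0, 0, 0, 30, 160, 30, -75, 0, 0, 0, 30, 215, 40, -75, 0, 0, 0, 30, 270, 45, -75, 0, 0, 0, 30, 300, 49, -75, 0, 0, 0, 30])

```text
t: 14.45
tcp_pos: [0.5236, -0.0421, 0.1165]
tool_rot: [0.62, 0.785, -0.0, 0.001]
force: [-0.1, -0.3, -2.8]
finger_gap: 0.456
```

Run:
```python
from h import *
st();tilt()
```

```text
t 14.45 cal [39.09  3.77] z 116.49 Fcal [-0.18 -0.24 -2.82] gap 0.456
turn to nominal (tool deg) [0.02 0.11 0.07]
```

Request:
drive_tool(motion=[10, 1, 10, 0, 0, 0, 30, 19.2, 1, 25, 0, 0, 0, 30, 19.2, 1, 30, 0, 0, 0, 30, 19.2, 1, 30, 0, 0, 0, 30])

```text
t: 14.95
tcp_pos: [0.5203, -0.0242, 0.086]
tool_rot: [0.62, 0.784, -0.001, 0.001]
force: [0.3, -0.2, -2.3]
finger_gap: 0.456
```

Run:
```python
from h import *
st();tilt(); s=snap('wrist','w11.png'); cv2.imwrite('pics/c11.png',cv2.resize(s['color'][200:420,180:460],(763,600))[:,:,::-1]);t=snap('side','sd11.png');u=snap('scene','sc11.png')
cv2.imwrite('pics/d11.png',np.hstack([cv2.resize(t['color'][190:300,240:370],(390,330),interpolation=2),cv2.resize(u['color'][170:280,260:390],(390,330),interpolation=2)])[:,:,::-1])
```

```text
t 14.95 cal [40.06 21.96] z 86.01 Fcal [ 0.25 -0.24 -2.25] gap 0.456
turn to nominal (tool deg) [-0.01  0.11  0.02]
```

View pics/c11.png

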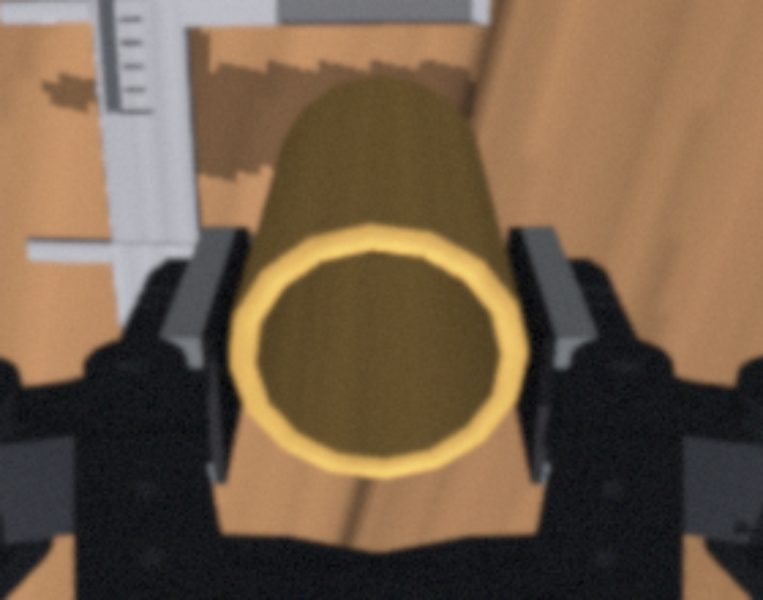

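View pics/d11.png

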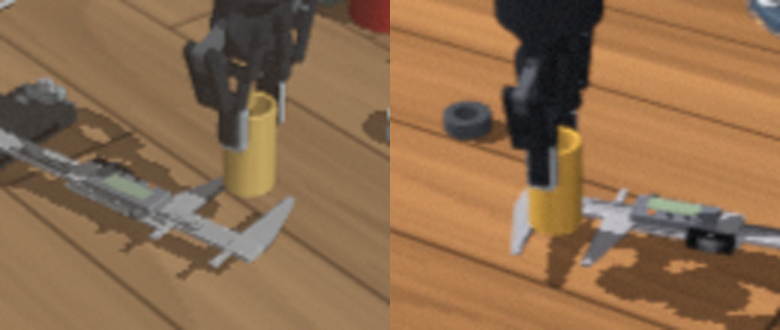

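Run:
```python
from h import *
s=load('w11.png');k=2.725
L=[(229/k+180,350/k+200),(527/k+180,350/k+200),(378/k+180,479/k+200),(378/k+180,224/k+200)]
P=np.array([onz(s,u,v,.114,True)[:2] for u,v in L]); sol=np.linalg.lstsq(np.c_[2*P,np.ones(4)],(P**2).sum(1),rcond=None)[0]
b=sol[:2];print('top',cal(b),np.sqrt(sol[2]+b@b))
print('bottom +y extreme',cal(onz(s,380/k+180,75/k+200,.044,True)))
print('slider face',cal(onz(s,385/k+180,23/k+200,.0235,True)))
for n in('sd11.png','sc11.png'):
    t=load(n); print(n,[np.round(proj(t,list(O+EX*x/1e3+EY*y/1e3)+[z]),1) for x,y,z in((40,22,.044),(40,22,.114))])
```

```text
top [39.37561029 22.14656532] 0.019751050294093866
bottom +y extreme [39.68005005 41.89372114]
slider face [40.73118133 47.46523061]
sd11.png [array([322.7, 250.2]), array([323.4, 224.1])]
sc11.png [array([313.9, 243. ]), array([313.3, 216.2])]
```

Request:
drive_tool(motion=[1, 0, 8, 0, 0, 0, 30, 1, 0, 20, 0, 0, 0, 30, 1, 0, 32, 0, 0, 0, 30, 1, 0, 39, 0, 0, 0, 30, 1, 0, 42, 0, 0, 0, 30, 1, 0, 43, 0, 0, 0, 30, 1, 0, 43, 0, 0, 0, 30])

```text
t: 15.98
tcp_pos: [0.5208, -0.0233, 0.0439]
tool_rot: [0.62, 0.784, -0.0, 0.002]
force: [0.3, -0.2, -2.9]
finger_gap: 0.46
```

Run:
```python
from h import *
st();tilt(); manip.snapshot('side');st()
```

```text
t 15.97 cal [40.74 22.73] z 43.92 Fcal [ 0.2  -0.3  -2.93] gap 0.46
turn to nominal (tool deg) [0.1  0.16 0.01]
t 16.02 cal [40.77 22.71] z 44.0 Fcal [ 0.05  0.08 -3.45] gap 0.456
```

Not down yet, since the full weight still hangs from the tool. I'll ease down in small steps.

Request:
drive_tool(motion=[0, -0.5, 0.6, 0, 0, 0, 30, 0, -0.5, 1.2, 0, 0, 0, 30, 0, -0.5, 1.8, 0, 0, 0, 30, 0, -0.5, 1.8, 0, 0, 0, 30])

```text
t: 16.52
tcp_pos: [0.5203, -0.0235, 0.0422]
tool_rot: [0.62, 0.784, -0.0, 0.002]
force: [0.1, 0.3, -2.9]
finger_gap: 0.455
```

Run:
```python
from h import *
st(); manip.snapshot('side');st()
```

```text
t 16.52 cal [40.23 22.69] z 42.18 Fcal [ 0.19  0.27 -2.9 ] gap 0.455
t 16.57 cal [40.28 22.69] z 42.18 Fcal [ 0.15  0.   -3.27] gap 0.458
```

Request:
drive_tool(motion=[0, 0, 0.4, 0, 0, 0, 30, 0, 0, 0.8, 0, 0, 0, 30, 0, 0, 0.8, 0, 0, 0, 30])

```text
t: 16.95
tcp_pos: [0.5204, -0.0235, 0.042]
tool_rot: [0.62, 0.784, -0.0, 0.002]
force: [-1.6, 0.5, 5.5]
finger_gap: 0.457
```

Run:
```python
from h import *
st(); manip.snapshot('side');st()
```

```text
t 16.95 cal [40.33 22.66] z 42.0 Fcal [-1.47  0.83  5.46] gap 0.457
t 17.0 cal [40.37 22.65] z 42.01 Fcal [-0.22  0.71  5.65] gap 0.459
```

It's on the bench: Fz went from -3 to +5.5 N. Now I'll release and lift straight up.

Request:
drive_tool(motion=[0, 0, 0, 0, 0, 0, 40, 0, 0, 0, 0, 0, 0, 44, 0, 0, 0, 0, 0, 0, 55, 0, 0, 0, 0, 0, 0, 75, 0, 0, 0, 0, 0, 0, 85.4, 0, 0, -10, 0, 0, 0, 85.4, 0, 0, -50, 0, 0, 0, 85.4, 0, 0, -90, 0, 0, 0, 85.4])

```text
t: 18.0
tcp_pos: [0.5199, -0.0232, 0.1332]
tool_rot: [0.62, 0.784, -0.0, 0.002]
force: [1.0, -0.1, 0.1]
finger_gap: 1.0
```

Run:
```python
from h import *
st();tilt(); s=snap('wrist','w12.png');t=snap('side','sd12.png');u=snap('scene','sc12.png')
cv2.imwrite('pics/d12.png',np.hstack([cv2.resize(s['color'][200:400,220:430],(400,381)),cv2.resize(t['color'][190:300,240:370],(390,381),interpolation=2)])[:,:,::-1])
cv2.imwrite('pics/e12.png',cv2.resize(u['color'][190:290,280:440],(800,500),interpolation=2)[:,:,::-1])
```

```text
t 18.0 cal [39.88 23.05] z 133.24 Fcal [ 0.96 -0.35  0.09] gap 1.0
turn to nominal (tool deg) [0.09 0.16 0.02]
```

View pics/d12.png

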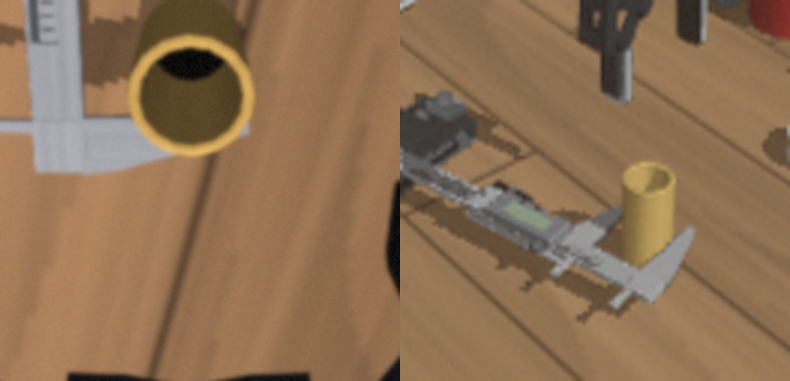

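View pics/e12.png

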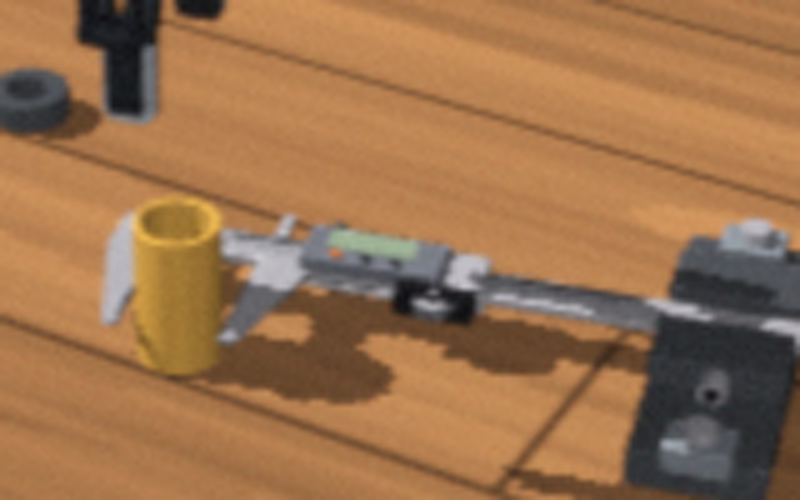

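The bushing stands clear between the jaws: its rim is round at (190,95) in the wrist crop, with gaps on both sides in the side view. Now I'll go back to the wheel.

Request:
drive_tool(motion=[40, -20, 0, 0, 0, 0, 85.4, 85, -42, 0, 0, 0, 0, 85.4, 115, -56.4, 20, 0, 0, 0, 85.4, 115, -56.4, 65, 0, 0, 0, 85.4, 115, -56.4, 105, 0, 0, 0, 85.4, 115, -56.4, 122, 0, 0, 0, 85.4, 115, -56.4, 126, 0.1, 0.2, 0, 85.4, 115, -56.4, 126, 0.1, 0.2, 0, 85.4])

```text
t: 19.15
tcp_pos: [0.4413, 0.0747, 0.0073]
tool_rot: [0.62, 0.784, 0.001, 0.002]
force: [-0.0, 0.1, 0.0]
finger_gap: 1.003
```

Run:
```python
from h import *
st();tilt(); s=snap('wrist','w13.png'); cv2.imwrite('pics/w13c.png',cv2.resize(s['color'][220:400,290:490],(667,600))[:,:,::-1]);st()
```

```text
t 19.15 cal [-14.1  136.42] z 7.28 Fcal [-0.03  0.08  0.  ] gap 1.003
turn to nominal (tool deg) [0.28 0.12 0.02]
t 19.2 cal [-13.77 136.36] z 7.75 Fcal [-0.13 -0.39 -0.1 ] gap 0.995
```

View pics/w13c.png

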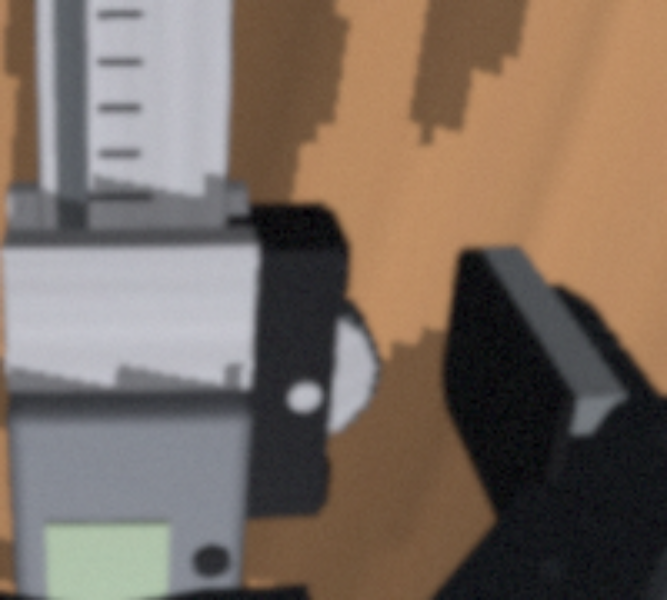

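Request:
drive_tool(motion=[1, -4, 0, 0, 0, 0, 85.4, 2, -7, 0, 0.2, 0, 0, 85.4, 2, -9, 0, 0.3, 0.1, 0, 85.4, 2, -10, 0, 0.3, 0.1, 0, 85.4, 2, -10, 0, 0.3, 0.1, 0, 85.4])

```text
t: 19.82
tcp_pos: [0.4315, 0.0743, 0.0077]
tool_rot: [0.62, 0.784, 0.0, 0.001]
force: [-0.4, 0.5, -0.5]
finger_gap: 0.999
```

Run:
```python
from h import *
st();tilt()
```

```text
t 19.82 cal [-23.74 138.3 ] z 7.74 Fcal [-0.31  0.62 -0.55] gap 0.999
turn to nominal (tool deg) [0.05 0.04 0.02]
```

Request:
drive_tool(motion=[0, -1.2, 0, 0, 0, 0, 85.4, 0, -2.5, 0, 0.2, 0, 0, 85.4, -1, -2.7, 0, 0.2, 0, 0, 85.4, -2.5, -2.7, 0, 0.2, 0, 0, 85.4, -4, -2.7, 0, 0.2, 0, 0, 85.4, -5.5, -2.7, 0, 0.2, 0, 0, 85.4, -7, -2.7, 0, 0.2, 0, 0, 85.4, -8.5, -2.7, 0, 0.2, 0, 0, 85.4])

```text
t: 20.82
tcp_pos: [0.4322, 0.0653, 0.0078]
tool_rot: [0.62, 0.784, -0.0, 0.001]
force: [4.2, 3.3, -1.6]
finger_gap: 1.005
```

Run:
```python
from h import *
st();tilt()
```

```text
t 20.82 cal [-25.1  129.31] z 7.82 Fcal [ 4.88  2.21 -1.57] gap 1.005
turn to nominal (tool deg) [0.   0.09 0.01]
```

Request:
drive_tool(motion=[-0.7, -1.8, 0, 0.2, 0.1, 0, 85.4, -1.4, -1.8, 0, 0.2, 0.1, 0, 85.4, -2.1, -1.8, 0, 0.2, 0.1, 0, 85.4, -2.8, -1.8, 0, 0.2, 0.1, 0, 85.4, -3.5, -1.8, 0, 0.2, 0.1, 0, 85.4, -4.2, -1.8, 0, 0.2, 0.1, 0, 85.4, -4.8, -1.8, 0, 0.2, 0.1, 0, 85.4])

```text
t: 21.7
tcp_pos: [0.4334, 0.0601, 0.0079]
tool_rot: [0.621, 0.784, -0.0, 0.0]
force: [6.1, 4.5, -2.0]
finger_gap: 0.999
```

Run:
```python
from h import *
st();tilt()
u=snap('scene','sc14.png')
cv2.imwrite('pics/e14.png',cv2.resize(u['color'][190:290,280:440],(800,500),interpolation=2)[:,:,::-1]); st()
```

```text
t 21.7 cal [-25.13 123.98] z 7.88 Fcal [ 6.95  3.02 -2.05] gap 0.999
turn to nominal (tool deg) [ 0.01  0.05 -0.01]
t 21.75 cal [-25.11 123.94] z 7.89 Fcal [ 5.94  1.96 -1.25] gap 1.003
```

View pics/e14.png

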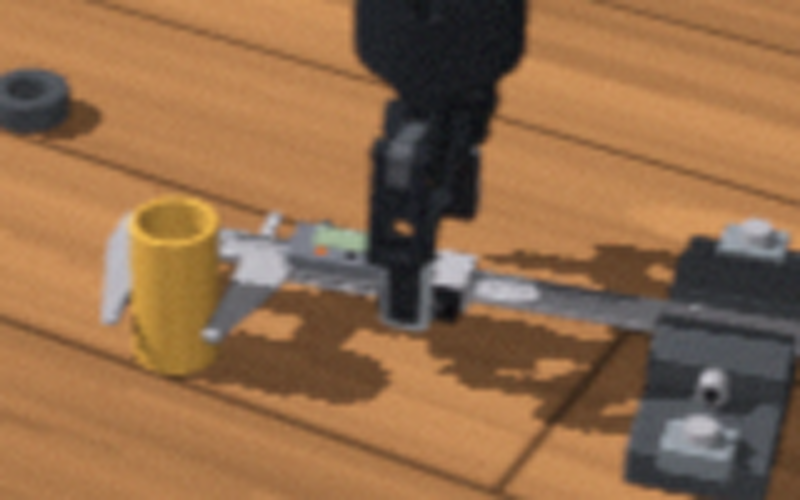

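Request:
drive_tool(motion=[-0.3, -1.9, 0, 0.2, 0, 0, 85.4, -0.6, -1.9, 0, 0.2, 0, 0, 85.4, -0.9, -1.9, 0, 0.2, 0, 0, 85.4, -1.2, -1.9, 0, 0.2, 0, 0, 85.4, -1.6, -1.9, 0, 0.2, 0, 0, 85.4])

```text
t: 22.38
tcp_pos: [0.4339, 0.0579, 0.0079]
tool_rot: [0.621, 0.784, -0.001, 0.001]
force: [4.2, 4.7, -2.1]
finger_gap: 1.0
```

Run:
```python
from h import *
st();manip.snapshot('side');st();tilt()
```

```text
t 22.38 cal [-25.15 121.78] z 7.89 Fcal [ 5.19  3.6  -2.06] gap 1.0
t 22.43 cal [-25.1  121.73] z 7.92 Fcal [ 5.93  2.48 -2.11] gap 1.0
turn to nominal (tool deg) [ 0.02  0.12 -0.02]
```

Request:
drive_tool(motion=[-0.3, -2, 0.3, 0.2, 0.1, 0, 85.4, -0.6, -2, 0.3, 0.2, 0.1, 0, 85.4, -0.9, -2, 0.3, 0.2, 0.1, 0, 85.4, -1.2, -2, 0.3, 0.2, 0.1, 0, 85.4])

```text
t: 22.92
tcp_pos: [0.4342, 0.0564, 0.0078]
tool_rot: [0.621, 0.784, -0.0, 0.001]
force: [5.3, 6.1, -0.4]
finger_gap: 1.0
```

Run:
```python
from h import *
st();manip.snapshot('side');st();s=snap('wrist','w15.png');st();tilt()
u=snap('scene','sc15.png')
cv2.imwrite('pics/e15.png',cv2.resize(u['color'][200:280,290:370],(600,600),interpolation=2)[:,:,::-1]);st()
```

```text
t 22.93 cal [-25.18 120.25] z 7.78 Fcal [ 6.58  4.72 -0.43] gap 1.0
t 22.98 cal [-25.12 120.23] z 7.77 Fcal [ 6.74  5.29 -0.16] gap 0.996
t 23.02 cal [-25.14 120.24] z 7.78 Fcal [ 6.87  4.53 -0.44] gap 1.001
turn to nominal (tool deg) [ 0.05  0.08 -0.01]
t 23.07 cal [-25.16 120.24] z 7.76 Fcal [ 7.35  4.52 -0.29] gap 0.998
```

View pics/e15.png

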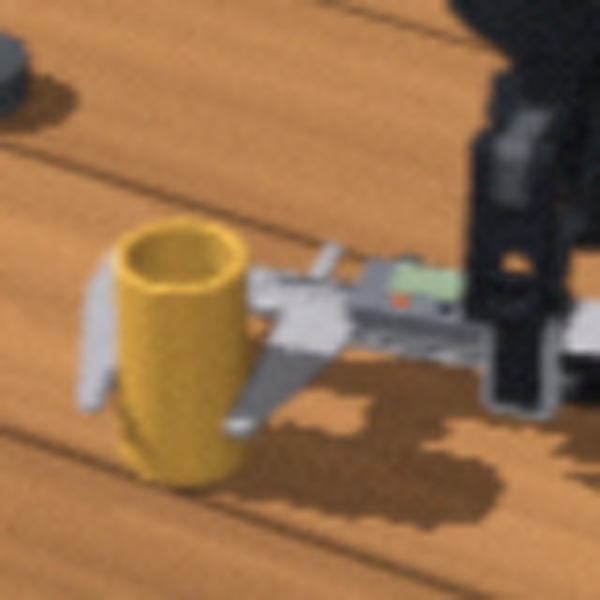

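Request:
drive_tool(motion=[-0.9, -2, 0.1, 0.2, 0.1, 0, 85.4, -1.1, -2, 0.1, 0.2, 0.1, 0, 85.4, -1.2, -2, 0.1, 0.2, 0.1, 0, 85.4])

```text
t: 23.45
tcp_pos: [0.4345, 0.0551, 0.0078]
tool_rot: [0.62, 0.784, 0.0, 0.001]
force: [5.4, 8.0, -1.0]
finger_gap: 0.999
```

Run:
```python
from h import *
st()
for i in range(4): manip.snapshot('side');st()
```

```text
t 23.45 cal [-25.2 118.9] z 7.82 Fcal [ 7.06  6.59 -1.01] gap 0.999
t 23.5 cal [-25.19 118.92] z 7.82 Fcal [ 7.04  7.04 -0.55] gap 0.999
t 23.55 cal [-25.15 118.9 ] z 7.82 Fcal [ 6.52  5.94 -0.59] gap 0.998
t 23.6 cal [-25.18 118.91] z 7.81 Fcal [ 8.56  6.07 -0.63] gap 1.003
t 23.65 cal [-25.15 118.92] z 7.82 Fcal [ 6.79  6.09 -0.99] gap 1.0
```

Drag rose to about 6.3 N, a touch of roughly 8.6 N. That's still light but more than the 6 N asked, so I'll roll back slightly and gauge again, stopping at about 5 N of drag.

Request:
drive_tool(motion=[0.5, -1.8, 0, 0.2, 0, 0, 85.4, 1, -1.8, 0, 0.2, 0, 0, 85.4, 1.5, -1.8, 0, 0.2, 0, 0, 85.4, 2, -1.8, 0, 0.2, 0, 0, 85.4, 2.5, -1.8, 0, 0.2, 0, 0, 85.4])

```text
t: 24.28
tcp_pos: [0.4343, 0.0566, 0.0079]
tool_rot: [0.621, 0.784, 0.0, 0.001]
force: [5.4, 0.0, -1.4]
finger_gap: 1.0
```

Run:
```python
from h import *
st()
for i in range(2): manip.snapshot('side');st()
tilt()
```

```text
t 24.27 cal [-25.04 120.44] z 7.89 Fcal [ 5.25 -1.19 -1.36] gap 1.0
t 24.32 cal [-25.05 120.45] z 7.87 Fcal [ 5.63 -0.44 -1.23] gap 1.0
t 24.38 cal [-25.02 120.41] z 7.88 Fcal [ 5.3  -0.61 -1.24] gap 0.997
turn to nominal (tool deg) [ 0.1   0.12 -0.04]
```

Run:
```python
from h import *
u=snap('scene','sc16.png');v=load('sc15.png')
f=lambda q:cv2.resize(q['color'][205:275,295:355],(390,455),interpolation=2)
cv2.imwrite('pics/e16.png',np.hstack([f(v),f(u)])[:,:,::-1])
g=lambda q:cv2.cvtColor(q['color'],cv2.COLOR_RGB2GRAY)[225:262,320:350].astype(np.float32)
b=lambda q:cv2.cvtColor(q['color'],cv2.COLOR_RGB2GRAY)[203:262,303:326].astype(np.float32)
print('slider shift px',cv2.phaseCorrelate(g(v),g(u)),'bush',cv2.phaseCorrelate(b(v),b(u)))
p=lambda y:np.array(proj(u,list(O+EX*.04+EY*y)+[.0285]));print('px per mm',p(.041)-p(.040))
w=snap('wrist','w16.png');x=load('w15.png')
cv2.imwrite('pics/w16c.png',np.hstack([cv2.resize(q['color'][240:400,290:450],(400,400),interpolation=2) for q in(x,w)])[:,:,::-1])
st()
```

```text
slider shift px ((0.020001906387403068, -0.04327188268243631), 0.9431065394481023) bush ((-0.0768639470321677, 0.09108726246656218), 0.9933128530780474)
px per mm [0.42684639 0.07525687]
t 24.48 cal [-25.05 120.42] z 7.89 Fcal [ 5.62 -0.05 -1.6 ] gap 1.003
```

View pics/e16.png

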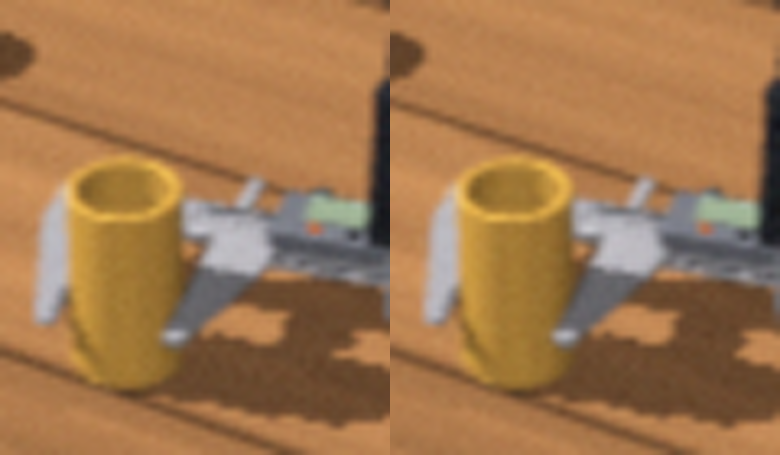

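View pics/w16c.png

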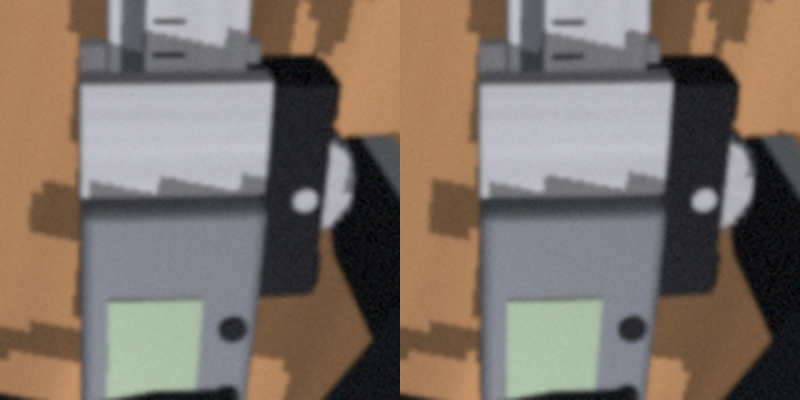

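Comparing the pictures before and after, the jaw hasn't moved. So both jaws are bearing, and the fingertip slipped about 1 mm on the rim at 6.3 N. I'll bring the drag back up to about 5 N in small steps.

Request:
drive_tool(motion=[-0.4, -2, 0.1, 0.2, 0.1, 0, 85.4, -0.7, -2, 0.1, 0.2, 0.1, 0, 85.4, -0.7, -2, 0.1, 0.2, 0.1, 0, 85.4])

```text
t: 24.85
tcp_pos: [0.4345, 0.0556, 0.0078]
tool_rot: [0.621, 0.784, 0.0, 0.001]
force: [6.1, 5.5, -1.6]
finger_gap: 0.996
```

Run:
```python
from h import *
st()
for i in range(3): manip.snapshot('side');st()
```

```text
t 24.85 cal [-25.15 119.39] z 7.85 Fcal [ 7.17  3.97 -1.58] gap 0.996
t 24.9 cal [-25.17 119.39] z 7.85 Fcal [ 6.8   4.1  -1.22] gap 0.999
t 24.95 cal [-25.16 119.4 ] z 7.85 Fcal [ 6.08  4.95 -1.71] gap 0.999
t 25.0 cal [-25.14 119.38] z 7.85 Fcal [ 6.77  4.52 -2.56] gap 0.996
```

Request:
drive_tool(motion=[0.2, -2, 0.1, 0.2, 0.1, 0, 85.4, 0.15, -2, 0.1, 0.2, 0.1, 0, 85.4, 0.15, -2, 0.1, 0.2, 0.1, 0, 85.4])

```text
t: 25.38
tcp_pos: [0.4345, 0.0555, 0.0078]
tool_rot: [0.621, 0.784, 0.001, 0.001]
force: [5.8, 6.7, -1.0]
finger_gap: 0.997
```

Run:
```python
from h import *
st()
for i in range(4): manip.snapshot('side');st()
```

```text
t 25.38 cal [-25.16 119.31] z 7.82 Fcal [ 7.16  5.14 -1.03] gap 0.997
t 25.43 cal [-25.17 119.32] z 7.82 Fcal [ 7.44  4.66 -2.17] gap 0.999
t 25.48 cal [-25.15 119.31] z 7.82 Fcal [ 7.72  5.05 -2.11] gap 1.001
t 25.52 cal [-25.16 119.32] z 7.84 Fcal [ 6.81  5.8  -0.73] gap 1.007
t 25.57 cal [-25.15 119.31] z 7.84 Fcal [ 7.73  5.09 -2.69] gap 0.998
```

Drag averages 5.15 N, a touch of about 6.3 N, with 7.4 N of press. Now I'll come off the wheel straight outward and lift.

Request:
drive_tool(motion=[0, 5, 0, 0, 0, 0, 85.4, 0, 8, 0, 0, 0, 0, 85.4, 0, 8, 0, 0, 0, 0, 85.4, 0, 8, -40, 0, 0, 0, 85.4, 0, 8, -90, 0, 0, 0, 85.4, 0, 8, -140, 0, 0, 0, 85.4, 0, 8, -170, 0, 0, 0, 85.4, 0, 8, -170, 0, 0, 0, 85.4])

```text
t: 26.58
tcp_pos: [0.4425, 0.0572, 0.1798]
tool_rot: [0.621, 0.784, 0.002, 0.003]
force: [-0.3, -0.6, -1.5]
finger_gap: 1.001
```

Run:
```python
from h import *
st();w=snap('wrist','w17.png');u=snap('scene','sc17.png');v=load('sc15.png')
g=lambda q:cv2.cvtColor(q['color'],cv2.COLOR_RGB2GRAY)[225:255,318:345].astype(np.float32)
print(cv2.phaseCorrelate(g(v),g(u)))
cv2.imwrite('pics/e17.png',cv2.resize(u['color'][200:275,290:390],(800,600),interpolation=2)[:,:,::-1])
cv2.imwrite('pics/w17c.png',cv2.resize(w['color'][200:400,220:440],(660,600),interpolation=2)[:,:,::-1])
```

```text
t 26.57 cal [-16.94 119.09] z 179.76 Fcal [-0.43 -0.47 -1.49] gap 1.001
((0.6170931417663255, 0.06532913200044277), 0.9689597518355758)
```

View pics/e17.png

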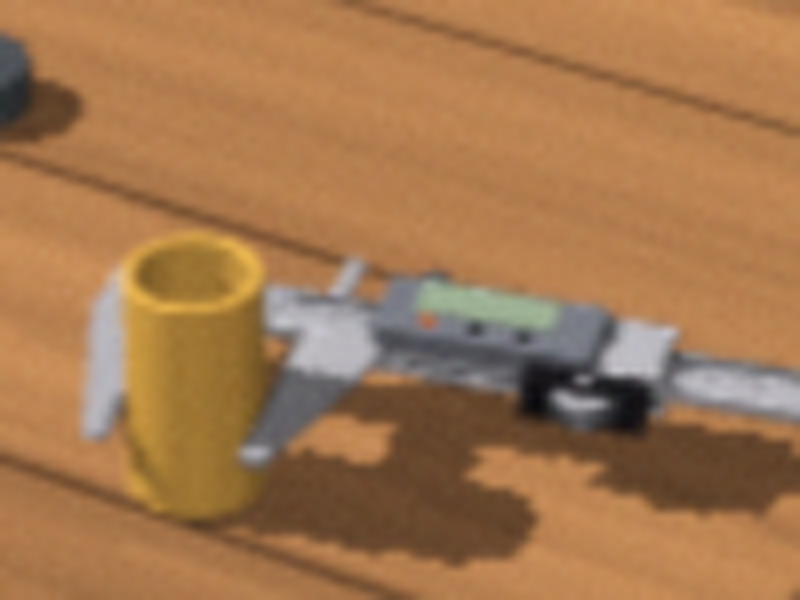

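View pics/w17c.png

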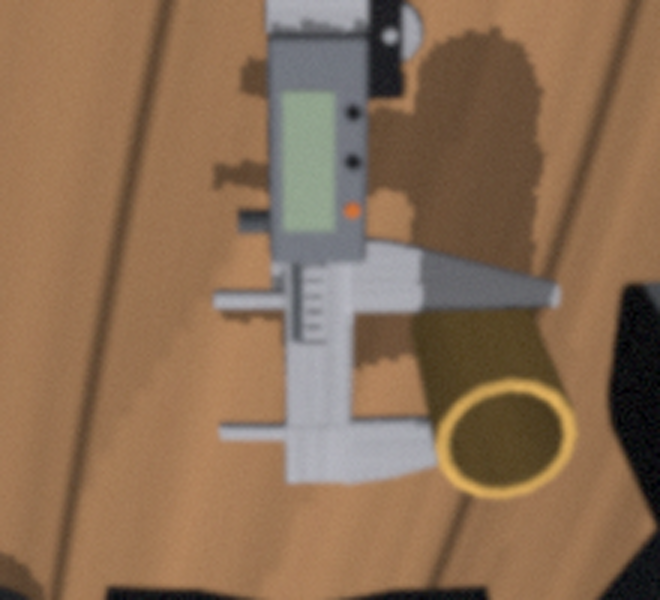

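Run:
```python
from h import *
G=lambda n:cv2.cvtColor(load(n)['color'],cv2.COLOR_RGB2GRAY).astype(np.float32)
ref=G('sc15.png')
def sub(ref,im,r):
    y0,y1,x0,x1=r; T=cv2.resize(ref[y0:y1,x0:x1],None,fx=10,fy=10,interpolation=2);I=cv2.resize(im[y0-3:y1+3,x0-3:x1+3],None,fx=10,fy=10,interpolation=2)
    m=cv2.matchTemplate(I,T,cv2.TM_CCOEFF_NORMED);_,v,_,p=cv2.minMaxLoc(m);return (p[0]-30)/10,(p[1]-30)/10,round(v,3)
for n in ('sc14.png','sc16.png','sc17.png'):
    im=G(n); print(n,{k:sub(ref,im,r) for k,r in dict(injaw=(229,241,331,341),jawblade=(240,254,322,336),readout=(233,246,338,351),bush=(226,268,303,325),fixj=(233,256,299,306)).items()})
w=load('w17.png');k=3
for nm,u,v in [('si',353,312),('smid',415,310),('st',555,306),('fi',353,418)]: print(nm,cal(onz(w,u/k+220,v/k+200,.0285 if nm!='x' else 0,True)).round(1))
rim=np.array([onz(w,u/k+220,v/k+200,.07,True)[:2] for u,v in [(438,437),(577,430),(508,380),(505,498)]]);print('bush top',cal(rim.mean(0)))
print('rim',cal(onz(w,424/k+220,34/k+200,.0285,True)))
```

```text
sc14.png {'injaw': (0.7, 0.1, 0.962), 'jawblade': (0.6, 0.1, 0.991), 'readout': (0.5, 0.1, 0.988), 'bush': (0.6, 0.1, 0.979), 'fixj': (0.1, -0.3, 0.972)}
sc16.png {'injaw': (0.1, 0.0, 0.988), 'jawblade': (0.1, 0.0, 0.998), 'readout': (0.0, 0.0, 0.994), 'bush': (0.0, 0.0, 0.996), 'fixj': (0.0, 0.0, 0.994)}
sc17.png {'injaw': (0.0, 0.0, 0.992), 'jawblade': (0.0, 0.0, 0.997), 'readout': (-0.1, 0.0, 0.994), 'bush': (0.0, 0.0, 0.996), 'fixj': (0.0, 0.0, 0.994)}
si [-0.1 39.1]
smid [18.3 39.5]
st [60.8 39.7]
fi [0.7 1.8]
bush top [40.34071645 20.66073234]
rim [ 17.89954498 122.74845237]
```

The jaw and bushing haven't moved since the gauging stall (within 0.1 px, about 0.25 mm), and the arm is clear of everything. I'm handing in.

```bash
python3 -c "
from h import *
print(manip.sign_off()); st()"
```

```text
the job is handed in; nothing more can be done
None
the job is handed in; nothing more can be done
```

The bushing is standing upright between the long jaws with both jaws bearing on it, and I handed the job in at about 26.6 s of the 72 s allowed. The final gauging touch was about 6.3 N, but an earlier one reached about 8.6 N.

**What I did:**
1. I rolled the thumbwheel open with one pad in two strokes, from about 28 mm to about 48 mm, pressing about 4–5.5 N.
2. I gripped the bushing at 30 N, carried it over and lowered it until the tool's vertical force went from -3 N to about +5.5 N. Then I let go, leaving it about 40 mm out along the jaws and 2–3 mm from the fixed face.
3. I rolled the wheel closed until the jaw stalled on the bushing, then pulled the finger straight off and lifted.

**Last checks:**
- **Touch:** the final drag averaged 5.15 N, with about 7.4 N of press on the wheel.
- **Nothing shifted:** scene pictures from first stall to after lift-off show no jaw or bushing movement, to within 0.1 px (about 0.25 mm).
- **Reading:** the wrist view puts the opening at 39–40 mm against the 40 mm bushing. The bushing's centre is about 20.7 mm from the fixed face.

**What did not go cleanly:**
- **First touch too firm:** my first gauging touch reached about 6.3 N of drag, a touch of about 8.6 N, before the finger slipped on the rim. I eased off without moving the jaw and gauged again at about 5 N.
- **Disagreeing check:** one image-shift check suggested 0.6 px of jaw motion after release. I put that down to the arm's moving shadow, because five separate feature matches showed none.
- **Force noise:** single force readings vary by about ±0.7 N, so the touch figures are averages of a few readings.

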